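# Hook a lifting eye out of a deep rack well

### The arm

A 7-joint arm with a two-finger parallel gripper is mounted at the origin on the work surface; the furniture and walls round the work are solid. World frame = base frame: x ahead of the robot, y to its left, z up, the work surface at z = 0. Lengths are in m, angles in rad, forces in N, time in s.
With the tool pointing down it reaches from about 0.425 to 0.875 m from the base axis. Payload 8.4 kg.
Tool frame: the origin (TCP) lies on the centre line of the jaws, within the pads' length; the fingertips stand 22 mm ahead of it and the grasp point (between the pads) lies 3 mm ahead of it; z points along the fingers, y is the line along which they close (so a half turn about z gives the same grasp; the last joint's range is limited). The gripper opens to 87 mm and grips with 3 to 60 N. Pads are 19 mm wide; open, the fingers measure 117 mm over their backs; the gripper's body (75 mm by 190 mm) begins 51 mm behind the grasp point.
Start: joints at [-1.319, 0.333, 0.04, 1.465, -0.013, 1.343, -0.059], TCP at [0.223, 0.61, 0.245] pointing down, gripper open.
Joint ranges: [-2.58, 2.58], [-0.38, 2.09], [-1.3, 1.39], [0.25, 2.4], [-1.5, 4.64], [0.08, 2.09], [-2.65, 2.65]. Speed limits (rad/s): [2.22, 2.22, 2.79, 2.79, 3.14, 3.14, 3.14].

### API

Orientations are given as a rotation vector (axis times angle).
In Python, from rig import get_state, read_camera, camera_params, close_job gives the robot as it stands.
- The arm moves only by the tool carry_out, never from a script. Its argument "steps" is a list of rows, each a list of 3 entries, a list of its own where there are three numbers: the closure, from -1 (fully open) to 1 (shut), then the shift along the tool's x, y, z in cm, then the turn, a rotation vector about the tool's x, y, z in degrees. A call has 1 to 20 rows; each row shifts and turns the commanded pose from where the row before left it, along the tool's axes as they then stand; what a row does not reach is not made up. A row lasts 1/8 s, in which the tool goes at most 62.5 mm and 10.7 degrees, less where a joint would pass 70% of its speed; a pose out of reach is approached as far as the arm can. A call is refused whole if a number of a shift passes 6.25 or a number of a turn 10.7, either way. A call with a gripper value outside its range is refused whole. The fingers move at their own pace and stop on an object; "force" is the grip in N (left out, the last holds). Time passes only in rows, so rows that do not move let the fingers close. It gives the time, the measured TCP pose, the force, the opening and the grip force at its end, in the units of the state.
- get_state(): the state, without advancing time (a new reading comes with each control period).
- read_camera(name): name is "scene" or "side" or "wrist"; returns (picture, depth): 480x640x3 uint8, red, green, blue; 480x640 float32, m along the optical axis (not along the pixel's ray), 0 where there is no reading.
- camera_params(name): a dict with "intrinsics" (3x3 intrinsics, pixels), "R" (3x3) and "t" (3): a world point X has camera coordinates R X + t. Camera axes: x right, y down, z forward; pixel columns grow to the right and rows downward; lengths in m; the calibration is good to about 2 mm. The wrist camera is an equidistant fisheye: a pixel r from the principal point sees the ray r / f radians off the axis. A picture is of the moment at which its call begins: read the wrist's pose just before it. camera_params takes no time and is no camera call; for the wrist camera it gives the pose at the moment of the call.
- close_job(): hands the job in; it is judged then, once.
The state is a dict: "time": time; "qpos": joint angles; "qvel": joint speeds; "effort": joint torques, N m; "tcp_pos": TCP position; "ee_rot": TCP orientation; "wrist_force": force on the tool from outside, world axes, zero at the start; "ft_torque": the same for the moment, N m; "gripper_width": finger opening in m; "grip_force": force on a finger pad.
Only numpy, scipy, OpenCV 4.12 (cv2) and the standard library are available. Lean on these libraries where they do the work, as an engineer would, in place of code of your own. Each camera call takes 0.05 s, during which the arm holds its last target. There are 200 camera calls.

### The job

Take the hooked picker from its fork rest and with its hook fish the lifting eye out of the deep rack well, without touching the eye with the gripper. Set the eye down upright on the floor of the steel tray, well inside its rim and with the hook still in the eye, then unhook it and hang the picker back upright in its rest as it hung before.

Things in the scene. Friction and masses are not known exactly. Their poses are not given: they have to be found in the camera images.
- lifting_eye: Loose steel eye, .15 kg, 43 mm high. Origin: centre of underside. Foot dia 40, 8 thick; on it an upright arch of 6 mm bar in its y-z plane: opening 26 wide, z 8 to 37, passed along x. Stands on the 5 mm floor of 1 of 3 plywood wells (others: stud, plain bushing), rim 115 over table. Walls from origin: near (robot side) -61 in x, far +33, sides 28 in y, all +-5; eye x along the well within 3 deg.
- picker: Loose, upright, 0.2 kg. Origin: rod axis (dia 8) at hook underside; z up the rod. Hook: 6 mm bar (z 0 to 6) along +x to an upturned tip, outer end x 31, top z 13; level seat x 4 to 25. Collar dia 52, z 119 to 125. Wooden handle 30x30, sides along x and y, z 125 to 169. Starts hanging by its collar in the rest, hook to the rest's +x within 6 deg, origin 20 mm above table, near the slot's middle.
- rest: Fixed grey steel fork rest. Origin: on the table under the middle of the fork slot. Level fork plate 70 wide, 8 thick, top z 139; slot 26 wide along x, open to -x (roughly toward the robot): prongs end at x -32, slot's closed end at x +20. Post, no higher than the plate, at x 60 to 72; 8 mm base plate below. Picker's collar sits on the plate, rod in the slot.
- tray: Fixed square shallow steel tray, 150 x 150 mm outside, rim 22 mm high, walls and floor 3 mm thick. Origin: centre of its underside, z up; sides along x and y, x roughly away from the robot.
There are look-alikes about, which are no part of the job. There is more than one size of the rest; the one meant has the size given above.

How it is judged:
By the outcome, as a careful person would: the job done as asked, in the order asked, and still so for the second after the job is handed in, with the robot touching nothing.
It also fails if it takes over 72 s, if anything falls off the work surface, if the arm or the gripper's body presses on something with over 40 N, if the wrist force passes 120 N, or if a joint passes its speed limit or range.

## Working session

There is one attempt and no reset: what is moved stays moved. The work goes in short steps, Python scripts to look and compute and a tool call to move; the robot and the scene stay as the last step left them, time stands still between calls to the robot, and variables do not carry over. Pictures are saved under pics/ and viewed, at most 10 in all, crops included, and the job is handed in when it is done.

Besides the shell and the picture viewer there is one more tool, called after ">>>" in YAML: its name, and indented under it one key for each argument. carry_out: Moves the arm, as the interface text tells. Its arguments: {"type":"object","properties":{"steps":{"type":"array","items":{"type":"array"}},"force":{"type":"number"}},"required":["steps"]}

```bash
mkdir -p pics; ls; cat > h.py <<'E'
import numpy as np, cv2
from rig import *
from scipy.spatial.transform import Rotation as Ro
def save(n,im): cv2.imwrite('pics/'+n,cv2.cvtColor(im,cv2.COLOR_RGB2BGR))
def cloud(name):
    p=camera_params(name); im,d=read_camera(name)
    K=p['intrinsics'];v,u=np.mgrid[:480,:640]
    c=np.stack([(u-K[0,2])/K[0,0]*d,(v-K[1,2])/K[1,1]*d,d],-1)
    X=(c-p['t'])@p['R']; X[d==0]=np.nan
    return im,d,X
E
python3 - <<'E'
from h import *
s=get_state();print(s)
for n in('scene','side'):
    im,d,X=cloud(n);save(n+'.png',im);np.savez(n+'.npz',im=im,d=d,X=X)
    p=camera_params(n);print(n,p['intrinsics'],-p['R'].T@p['t'],p['R'][2])
E
```

```text
pics
{'time': 0.0, 'qpos': array([-1.31919792,  0.33390215,  0.03987815,  1.46625656, -0.01335983,
        1.34329039, -0.05849585]), 'qvel': array([ 1.54583496e-04,  9.77506607e-04,  1.18401208e-03,  8.75092242e-04,
       -1.93556310e-04,  1.27918552e-05, -3.46637503e-04]), 'effort': array([-6.18446597e-05, -6.56349635e+01,  1.33473583e+00, -4.03800702e+01,
       -5.98560995e-02,  4.46582458e-02,  1.95091825e-04]), 'tcp_pos': array([0.22326562, 0.61000128, 0.24367218]), 'ee_rot': array([-5.48201085e-01, -3.09325956e+00,  2.49113525e-03]), 'wrist_force': array([-0.43896432, -0.12831768,  0.17038341]), 'ft_torque': array([-0.00483629,  0.02730429, -0.00589999]), 'grip_force': 0.0, 'gripper_width': 0.08706203628324441}
scene [[453.97345124   0.         321.82273121]
 [  0.         453.97345124 241.85077657]
 [  0.           0.           1.        ]] [ 0.1713153  -0.79366799  0.54292162] [ 0.37830166  0.78889743 -0.48428163]
side [[576.82033892   0.         320.15900071]
 [  0.         576.82033892 223.32511461]
 [  0.           0.           1.        ]] [ 0.10289687 -0.87184943  0.52987195] [ 0.41760966  0.79033999 -0.44829106]
```

View pics/scene.png

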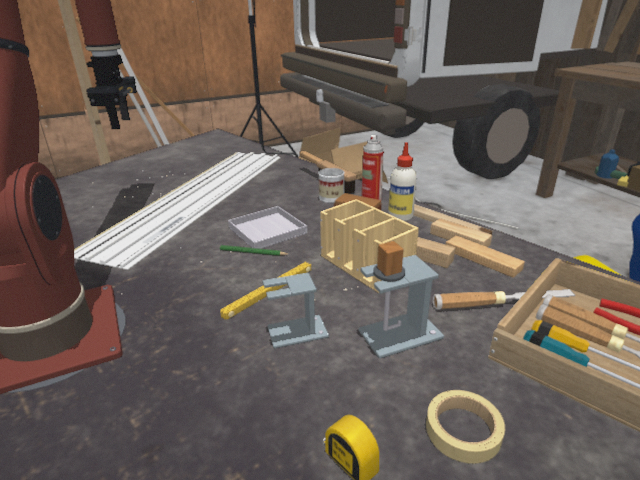

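View pics/side.png

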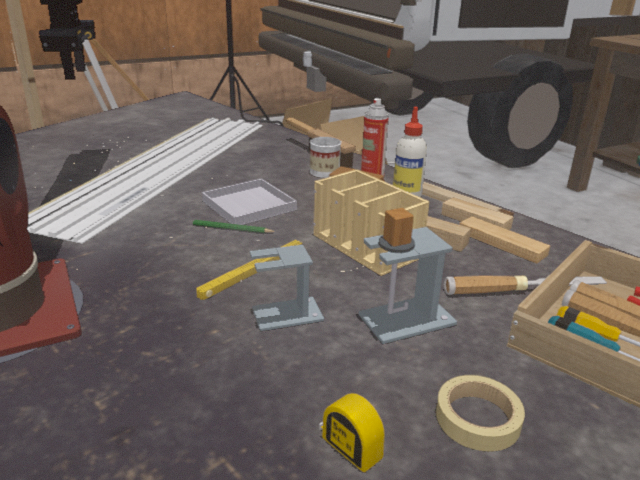

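The scene view shows two fork rests. The empty small one at (292,285) is the look-alike. The larger one at (400,270) holds the picker, with its wooden handle at (390,262). The tray is at (267,226) and the 3-well rack at (368,240). The tool-box handles at (580,320) and the screwdriver at (470,300) could be mistaken for the picker, but they aren't hung. The side view agrees: picker at (398,230), with its hook at (398,305) pointing right.

```bash
cat > m.py <<'E'
from h import *
def rect(P):
    r=cv2.minAreaRect((P[:,:2]*1000).astype(np.float32)); return np.round(r[0],1),np.round(r[1],1),round(r[2],1),len(P)
for n in('scene','side'):
    f=np.load(n+'.npz');X=f['X'];im=f['im'].astype(int)
    def sel(x0,x1,y0,y1,z0,z1):
        box=np.zeros(X.shape[:2],bool);box[y0:y1,x0:x1]=1
        return X[box&(X[...,2]>z0)&(X[...,2]<z1)]
    b=dict(scene=[(355,445,235,355),(225,310,205,250),(318,420,198,290),(262,330,270,345)],side=[(355,460,200,340),(200,300,178,225),(310,430,168,272),(250,325,245,325)])[n]
    print(n)
    P=sel(*b[0],.133,.142);print('plate',rect(P),np.median(P[:,2]))
    P=sel(*b[0],.185,.195);print('handle top',rect(P),np.median(P[:,2]))
    P=sel(*b[0],.141,.149);print('collar',rect(P))
    P=sel(*b[0],.003,.012);print('base',rect(P))
    P=sel(*b[0],.018,.04);print('hook?',np.round(P.min(0),3),np.round(P.max(0),3),rect(P))
    P=sel(*b[1],.018,.026);print('tray rim',rect(P))
    P=sel(*b[2],.108,.12);print('rack rim',rect(P),np.median(P[:,2]))
    P=sel(*b[3],.07,.2);print('small rest top',rect(P),np.percentile(P[:,2],95))
E
python3 m.py
```

```text
scene
plate (array([ 553.8, -283.7]), array([ 72.2, 107.9]), 85.9, 1144) 0.1393622318175098
handle top (array([ 535.9, -281.3]), array([30. , 30.7]), 87.7, 222) 0.18941217835106186
collar (array([ 538.6, -288. ]), array([59. , 70.4]), 73.8, 282)
base (array([ 657.7, -147.8]), array([460.6, 185.6]), 50.3, 2083)
hook? [ 0.531 -0.312  0.018] [ 0.807 -0.052  0.04 ] (array([ 646.3, -159.9]), array([334.3, 185. ]), 50.7, 1012)
tray rim (array([496. , 211.8]), array([151. , 156.1]), 8.4, 403)
rack rim (array([ 640.6, -119. ]), array([128.3, 334.3]), 5.4, 1066) 0.11419039527251751
small rest top (array([ 395.6, -190.8]), array([57.7, 82.9]), 78.8, 989) 0.10901500519050844
side
plate (array([ 554.6, -286.5]), array([ 72.9, 108.8]), 85.8, 1284) 0.13712938058108257
handle top (array([ 536.3, -284.9]), array([31.1, 31.9]), 83.1, 222) 0.1870930647004601
collar (array([ 531.9, -289.5]), array([40.5, 50.6]), 48.8, 333)
base (array([ 683.9, -122.8]), array([536.8, 186.9]), 50.7, 2626)
hook? [ 0.532 -0.316  0.018] [0.896 0.005 0.04 ] (array([ 683.9, -120.4]), array([452.2, 186.3]), 50.7, 1429)
tray rim (array([496.5, 207.3]), array([153.8, 155.6]), 8.1, 232)
rack rim (array([634.1, -56.3]), array([111.1, 194.1]), 11.5, 957) 0.11172181189527468
small rest top (array([ 396.1, -195. ]), array([57.2, 82.5]), 80.0, 1243) 0.10636255618161086
```

>>> carry_out:
  steps:
    - [-1, [0, 0, -1.5], [0, 0, 10.5]]
    - [-1, [0, 0, -1.5], [0, 0, 10.5]]
    - [-1, [0, 0, -1.5], [0, 0, 10.5]]
    - [-1, [0, 0, -1.5], [0, 0, 10.5]]
    - [-1, [0, 0, -1.5], [0, 0, 10.5]]
    - [-1, [0, 0, -1.5], [0, 0, 10.5]]
    - [-1, [0, 0, -1.5], [0, 0, 10.5]]
    - [-1, [0, 0, 0], [0, 0, 0]]

```text
time: 1.1
tcp_pos: [0.2235, 0.6107, 0.3503]
ee_rot: [-2.288, -2.151, -0.002]
wrist_force: [-0.9, 0.9, -0.8]
gripper_width: 0.0869
grip_force: 0.0
```

>>> carry_out:
  steps:
    - [-1, [-3, 1.5, 0], [0, 0, 0]]
    - [-1, [-5, 2.5, 0], [0, 0, 0]]
    - [-1, [-5, 2.5, 0], [0, 0, 0]]
    - [-1, [-5, 2.5, 0], [0, 0, 0]]
    - [-1, [-5, 2.5, 0], [0, 0, 0]]
    - [-1, [-5, 2.5, 0], [0, 0, 0]]
    - [-1, [-5, 2.5, 0], [0, 0, 0]]
    - [-1, [-5, 2.5, 0], [0, 0, 0]]
    - [-1, [-5, 2.5, 0], [0, 0, 0]]
    - [-1, [-5, 2.5, 0], [0, 0, 0]]
    - [-1, [-5, 2.5, 0], [0, 0, 0]]
    - [-1, [-5, 2.5, 0], [0, 0, 0]]
    - [-1, [-5, 2.5, 0], [0, 0, 0]]
    - [-1, [-5, 2.5, 0], [0, 0, 0]]
    - [-1, [-2, 1.5, 0], [0, 0, 0]]
    - [-1, [0, 0, 0], [0, 0, 0]]
    - [-1, [0, 0, 0], [0, 0, 0]]

```text
time: 3.22
tcp_pos: [0.5333, -0.1099, 0.3488]
ee_rot: [-2.287, -2.153, 0.002]
wrist_force: [-0.6, -0.4, 0.3]
gripper_width: 0.0869
grip_force: 0.0
```

```bash
python3 - <<'E'
from h import *
s=get_state();print(s['time'],s['tcp_pos'],Ro.from_rotvec(s['ee_rot']).as_matrix().round(3),s['qpos'].round(2))
p=camera_params('wrist');im,d=read_camera('wrist');save('w1.png',im)
np.savez('w1.npz',im=im,d=d,**p)
print(p['intrinsics'],-p['R'].T@p['t'],p['R'].round(3),(d>0).mean())
E
```

```text
3.225 [ 0.53330861 -0.10990426  0.34881497] [[ 0.06   0.998 -0.001]
 [ 0.998 -0.06  -0.   ]
 [-0.    -0.001 -1.   ]] [-0.86  0.1   1.08  1.59 -0.09  1.5   0.16]
[[371.64829954   0.         322.4056499 ]
 [  0.         371.64829954 236.64522255]
 [  0.           0.           1.        ]] [ 0.53877621 -0.0342097   0.48963537] [[ 0.998 -0.06  -0.001]
 [-0.057 -0.96   0.273]
 [-0.018 -0.272 -0.962]] 0.9839029947916667
```

View pics/w1.png

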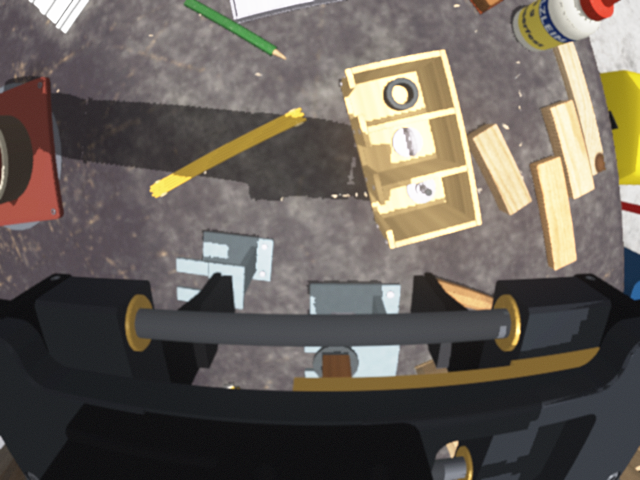

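Wrist view: the rack has the bushing at (400,95) and two other objects at (408,142) and (424,188). One is the eye and the other the stud, so I'll take a closer crop.

```bash
python3 - <<'E'
from h import *
im=np.load('w1.npz')['im'];save('w1c.png',cv2.resize(im[45:250,335:490],None,fx=3.8,fy=2.9,interpolation=cv2.INTER_CUBIC))
E
```

```text
(no output)
```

View pics/w1c.png

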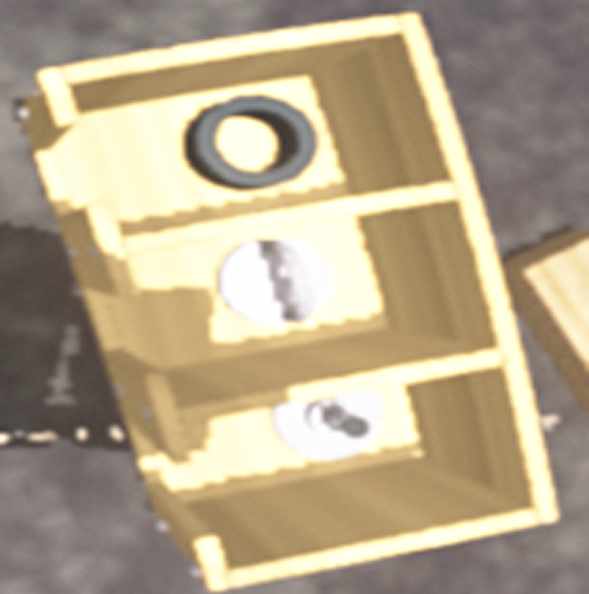

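The middle well (408,142) shows a foot with an arch bar across it in y, so that is the eye. The bottom well holds the stud (foot with a peg) and the top one holds the bushing.

```bash
cat >> h.py <<'E'
def rays(p,uv):
    K=p['intrinsics'];x=(np.atleast_2d(uv)-[K[0,2],K[1,2]])/K[0,0];r=np.linalg.norm(x,axis=1,keepdims=True)+1e-12
    return np.hstack([x/r*np.sin(r),np.cos(r)])
def onplane(p,uv,z):
    d=rays(p,uv)@p['R'];c=-p['R'].T@p['t'];return c+d*((z-c[2])/d[:,2])[:,None]
def wcloud(p,d):
    v,u=np.mgrid[:480,:640];r=rays(p,np.stack([u.ravel(),v.ravel()],1));X=(r/r[:,2:]*d.ravel()[:,None]-p['t'])@p['R']
    X[d.ravel()<=0]=np.nan;return X.reshape(480,640,3)
def rect(P):
    r=cv2.minAreaRect((P[:,:2]*1000).astype(np.float32)); return np.round(r[0],1),np.round(r[1],1),round(r[2],1),len(P)
E
cat > eye.py <<'E'
from h import *
import sys
def eye(f,x0,x1,y0,y1):
    im,d=f['im'],f['d'];hsv=cv2.cvtColor(im,cv2.COLOR_RGB2HSV)
    X=wcloud(f,d);m=np.zeros((480,640),bool);m[y0:y1,x0:x1]=1
    w=m&(hsv[...,1]<50)
    cs,_=cv2.findContours(w.astype(np.uint8),cv2.RETR_EXTERNAL,cv2.CHAIN_APPROX_NONE);c=max(cs,key=cv2.contourArea)
    P=onplane(f,cv2.convexHull(c)[:,0].astype(float),.013)
    print('hull',cv2.minEnclosingCircle((P[:,:2]*1000).astype(np.float32)),cv2.fitEllipse((onplane(f,c[:,0].astype(float),.013)[:,:2]*1000).astype(np.float32)))
    A=X[w&(X[...,2]>.03)&(X[...,2]<.06)];F=X[w&(X[...,2]>.008)&(X[...,2]<.018)]
    print('arch',rect(A),A.mean(0).round(4),'foot mean',F.mean(0).round(4),len(F))
    R=X[m0 & (X[...,2]>.109)&(X[...,2]<.121)] if (m0:=(np.hypot(X[...,0]-.65,X[...,1])<.25)) is not None else 0
    print('rim',rect(R),np.median(R[:,2]))
    return X
if __name__=='__main__':
    f=dict(np.load('w1.npz'));X=eye(f,385,430,120,165)
    m=(X[...,0]>.72)&(X[...,2]>.15);print('tall behind',np.nanmin(X[m],0),np.nanmax(X[m],0))
    m=(X[...,2]>.085)&(X[...,2]<.115)&(X[...,0]>.5)&(X[...,0]<.75)&(X[...,1]>-.15)&(X[...,1]<.1)
E
python3 eye.py
```

```text
hull ((647.9254760742188, -44.66552734375), 36.040584564208984) ((648.6956176757812, -44.24946212768555), (56.84267044067383, 61.99844741821289), 104.04364013671875)
arch (array([646.8, -48.2]), array([ 6.5, 37.3]), 12.8, 144) [ 0.6464 -0.0472  0.044 ] foot mean [ 0.6451 -0.0483  0.0136] 556
rim (array([727.7, -16.5]), array([335.3, 206.8]), 21.8, 4449) 0.11539527098360407
tall behind [0.82896971 0.10061402 0.15012314] [0.86768522 0.1211491  0.19463338]
```

>>> carry_out:
  steps:
    - [-1, [-2, 0.15, 0], [0, 0, 0]]
    - [-1, [-4, 0.3, 0], [0, 0, 0]]
    - [-1, [-4, 0.3, 0], [0, 0, 0]]
    - [-1, [-4, 0.3, 0], [0, 0, 0]]
    - [-1, [-2, 0.2, 0], [0, 0, 0]]
    - [-1, [-1.25, 0.1, 0], [0, 0, 0]]
    - [-1, [0, 0, 2], [0, 0, 0]]
    - [-1, [0, 0, 4], [0, 0, 0]]
    - [-1, [0, 0, 4], [0, 0, 0]]
    - [-1, [0, 0, 3], [0, 0, 0]]
    - [-1, [0, 0, 0], [0, 0, 0]]

```text
time: 4.65
tcp_pos: [0.5358, -0.2814, 0.2179]
ee_rot: [-2.285, -2.151, 0.001]
wrist_force: [-0.3, 0.3, 0.6]
gripper_width: 0.0868
grip_force: 0.0
```

```bash
python3 - <<'E'
from h import *
s=get_state();print(s['tcp_pos'],s['qpos'].round(2),Ro.from_rotvec(s['ee_rot']).as_matrix().round(3)[:,1])
im,d,X=cloud('side');
m=np.zeros((480,640),bool);m[150:340,350:460]=1
c=im[180:330,350:450];save('s2.png',cv2.resize(c,None,fx=4,fy=4,interpolation=cv2.INTER_CUBIC))
E
```

```text
[ 0.53583886 -0.28136847  0.21785655] [-0.4   0.41  1.06  1.65 -0.37  1.3   0.66] [ 0.998 -0.06  -0.003]
```

View pics/s2.png

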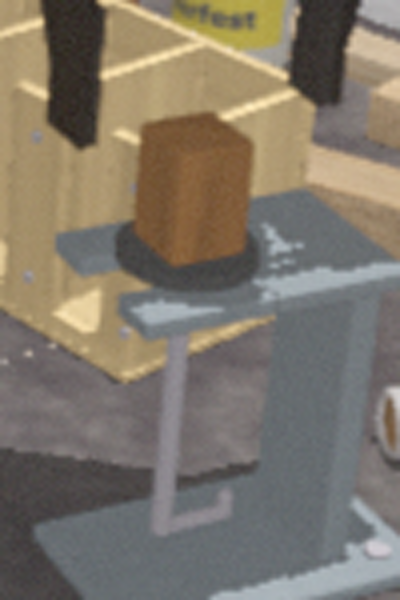

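Close crop: the picker hangs in the large rest with its handle at crop (190,190), between the open fingers. The hook points along the rest's +x.

>>> carry_out:
  steps:
    - [-1, [-0.15, 0, 2], [0, 0, 0]]
    - [-1, [0, 0, 1.5], [0, 0, 0]]
    - [-1, [0, 0, 1], [0, 0, 0]]
    - [-1, [0, 0, 0], [0, 0, 0]]
    - [0.3, [0, 0, 0], [0, 0, 0]]
    - [1, [0, 0, 0], [0, 0, 0]]
    - [1, [0, 0, 0], [0, 0, 0]]
    - [1, [0, 0, 0], [0, 0, 0]]
    - [1, [0, 0, 0], [0, 0, 0]]
    - [1, [0, 0, 0], [0, 0, 0]]
    - [1, [0, 0, 0], [0, 0, 0]]
  force: 35

```text
time: 6.08
tcp_pos: [0.5364, -0.2851, 0.1746]
ee_rot: [2.29, 2.15, 0.0]
wrist_force: [0.6, -0.3, -0.6]
gripper_width: 0.0296
grip_force: 35.0
```

>>> carry_out:
  steps:
    - [1, [0, 0, -0.4], [0, 0, 0]]
    - [1, [0, 0, -0.4], [0, 0, 0]]
    - [1, [0, 0, 0], [0, 0, 0]]
    - [1, [0, -1.5, 0], [0, 0, 0]]
    - [1, [0, -2, 0], [0, 0, 0]]
    - [1, [0, -2, 0], [0, 0, 0]]
    - [1, [0, -2, 0], [0, 0, 0]]
    - [1, [0, -1.2, 0], [0, 0, 0]]
    - [1, [0, 0, 0], [0, 0, 0]]

```text
time: 7.2
tcp_pos: [0.4487, -0.2794, 0.1826]
ee_rot: [-2.29, -2.15, -0.002]
wrist_force: [0.1, 0.2, -2.5]
gripper_width: 0.0301
grip_force: 35.0
```

```bash
python3 - <<'E'
from h import *
s=get_state();print(s['tcp_pos'],s['qpos'].round(2),s['wrist_force'],s['gripper_width'])
for n in('side','scene'):
    im,d,X=cloud(n);np.savez(n+'2.npz',im=im,d=d,X=X)
    Z=X[...,2];m=(np.hypot(X[...,0]-.475,X[...,1]+.281)<.07)
    H=X[m&(Z>.135)&(Z<.17)&(X[...,1]>-.33)];print(n,np.round(H.mean(0),4) if len(H) else 0)
    R=X[(np.hypot(X[...,0]-.455,X[...,1]+.281)<.012)&(Z>.05)&(Z<.13)];print('rod',np.round(R.mean(0),4),len(R), np.round(np.polyfit(R[:,2],R[:,0],1),4),np.round(np.polyfit(R[:,2],R[:,1],1),4))
    Q=X[m&(Z>.025)&(Z<.05)];print('hook',rect(Q),Q.min(0),Q.max(0))
im=np.load('side2.npz')['im'];save('s3.png',cv2.resize(im[150:330,290:450],None,fx=3.3,fy=3.3))
E
```

```text
[ 0.4487251  -0.27937194  0.18259585] [-0.54  0.23  1.16  1.88 -0.23  1.18  0.64] [ 0.12191796  0.23487976 -2.46244733] 0.03010826899615014
side [ 0.4741 -0.2894  0.1486]
rod [ 0.4474 -0.2803  0.0914] 273 [0.0028 0.4471] [ 0.004  -0.2807]
hook (array([ 461.5, -279.6]), array([ 8.2, 33.9]), 88.7, 153) [ 0.44456596 -0.28403633  0.02706844] [ 0.47838743 -0.27551107  0.04940474]
scene [ 0.4813 -0.286   0.1484]
rod [ 0.4481 -0.2768  0.0912] 161 [-0.0068  0.4487] [-0.0006 -0.2767]
hook (array([ 461.4, -275.7]), array([33.9,  7.1]), 1.1, 106) [ 0.44442876 -0.27949179  0.02983621] [ 0.47839712 -0.27224061  0.04990132]
```

View pics/s3.png

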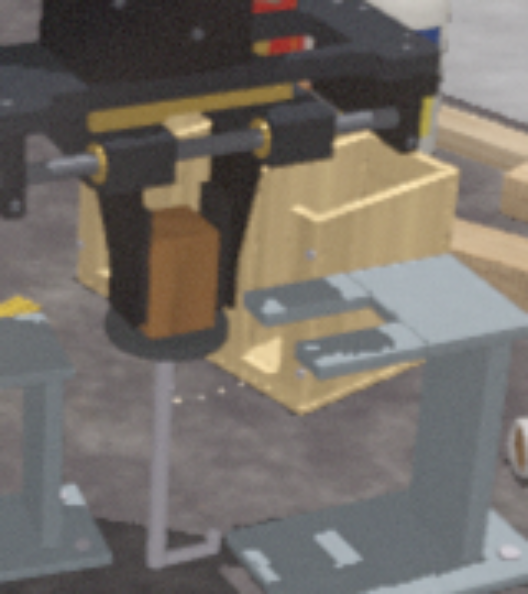

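Held plumb and out of the slot: rod at crop (160,460), hook tip at (215,540). Now I'll lift, turn to match the eye's yaw and move over the rack.

>>> carry_out:
  steps:
    - [1, [0, 0, -1.5], [0, 0, 0]]
    - [1, [0, 0, -3], [0, 0, 0]]
    - [1, [0, 0, -3], [0, 0, 0]]
    - [1, [0, 0, -3], [0, 0, 0]]
    - [1, [0, 0, -2], [0, 0, -4]]
    - [1, [0, 0, -1], [0, 0, -6]]
    - [1, [0, 0, 0], [0, 0, -6]]
    - [1, [1.2, 1.6, 0], [0, 0, 0]]
    - [1, [2.3, 3.1, 0], [0, 0, 0]]
    - [1, [2.3, 3.1, 0], [0, 0, 0]]
    - [1, [2.3, 3.1, 0], [0, 0, 0]]
    - [1, [2.3, 3.1, 0], [0, 0, 0]]
    - [1, [2.3, 3.1, 0], [0, 0, 0]]
    - [1, [1.4, 2, 0], [0, 0, 0]]
    - [1, [0, 0, 0], [0, 0, 0]]
    - [1, [0, 0, 0], [0, 0, 0]]
    - [1, [0, 0, 0], [0, 0, 0]]

```text
time: 9.43
tcp_pos: [0.6051, -0.1021, 0.3179]
ee_rot: [1.971, 2.446, 0.0]
wrist_force: [0.5, 0.3, -2.1]
gripper_width: 0.0299
grip_force: 35.0
```

```bash
cat > look.py <<'E'
from h import *
import sys
t=sys.argv[1]
s=get_state();print(s['time'],s['tcp_pos'].round(4),Ro.from_rotvec(s['ee_rot']).as_matrix().round(3)[:,1],s['qpos'].round(2))
p=camera_params('wrist');im,d=read_camera('wrist');np.savez(t+'.npz',im=im,d=d,**p);save(t+'.png',im)
X=wcloud(p,d);Z=X[...,2]
E=(np.hypot(X[...,0]-.647,X[...,1]+.048)<.027)
hsv=cv2.cvtColor(im,cv2.COLOR_RGB2HSV);w=hsv[...,1]<60
A=X[E&w&(Z>.036)&(Z<.055)];print('arch',rect(A) if len(A) else 0,A.mean(0).round(4))
F=X[E&w&(Z>.009)&(Z<.018)];print('foot',rect(F) if len(F) else 0)
b=(abs(X[...,0]-.64)<.11)&(abs(X[...,1]+.045)<.14)&(hsv[...,0]>10)&(hsv[...,0]<35)
R=X[b&(Z>.112)&(Z<.119)];print('rim',rect(R))
np.save(t+'X.npy',X)
for n in('side','scene'):
    im,d,X=cloud(n);Z=X[...,2];c=s['tcp_pos'];h=c[2]-.1546
    R=X[(np.hypot(X[...,0]-c[0],X[...,1]-c[1])<.012)&(Z>h+.02)&(Z<h+.11)];print(n,'rod',R.mean(0).round(4),len(R))
    Q=X[(np.hypot(X[...,0]-c[0],X[...,1]-c[1])<.045)&(Z>h-.004)&(Z<h+.016)];print('hook',rect(Q),Q.min(0).round(4),Q.max(0).round(4))
E
python3 look.py w2
```

```text
9.425 [ 0.6051 -0.1021  0.3179] [0.977 0.212 0.   ] [-0.7   0.35  1.05  1.48 -0.3   1.48  0.56]
arch (array([646.9, -47.9]), array([ 6.2, 34.4]), 10.0, 160) [ 0.6467 -0.0469  0.0446]
foot (array([646.8, -48.1]), array([38.8, 38.8]), 20.9, 643)
rim (array([636. , -52.7]), array([107.6, 192.7]), 11.6, 4133)
side rod [ 0.6029 -0.103   0.2294] 255
hook (array([616.9, -99.5]), array([35.8,  8.9]), 10.2, 94) [ 0.5995 -0.1068  0.1618] [ 0.6342 -0.0928  0.1793]
scene rod [ 0.6023 -0.0992  0.2289] 186
hook (array([615.9, -93.9]), array([34.6,  9.5]), 16.4, 62) [ 0.5995 -0.1029  0.1655] [ 0.6328 -0.0892  0.1788]
```

View pics/w2.png

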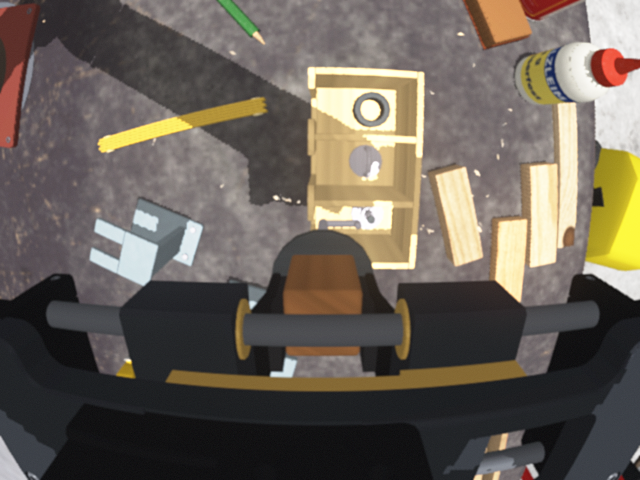

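Wrist view: the eye is in the middle well at (365,160), clear of the held picker (collar at (325,250)). Measurements: eye at (0.647,-0.048), yaw about 11.5°, hook yaw about 12°.

>>> carry_out:
  steps:
    - [1, [1.5, 0.3, 0], [0, 0, 0]]
    - [1, [1.7, 0.4, 0], [0, 0, 0]]
    - [1, [1, 0.2, 0], [0, 0, 0]]
    - [1, [0, 0, 0], [0, 0, 0]]
    - [1, [0, 0, 1.5], [0, 0, 0]]
    - [1, [0, 0, 2], [0, 0, 0]]
    - [1, [0, 0, 2], [0, 0, 0]]
    - [1, [0, 0, 1], [0, 0, 0]]
    - [1, [0, 0, 0], [0, 0, 0]]
    - [1, [0, 0, 0], [0, 0, 0]]

```text
time: 10.82
tcp_pos: [0.6058, -0.0581, 0.2531]
ee_rot: [1.968, 2.448, 0.001]
wrist_force: [0.4, 0.4, -1.5]
gripper_width: 0.0298
grip_force: 35.0
```

```bash
python3 look.py w3
```

```text
10.825 [ 0.6058 -0.0581  0.2531] [0.977 0.215 0.001] [-0.77  0.37  1.03  1.6  -0.32  1.36  0.51]
arch (array([647.5, -49.8]), array([ 5.2, 29.5]), 11.1, 164) [ 0.6469 -0.048   0.0456]
foot (array([648.1, -53.1]), array([39.2, 25.9]), 12.7, 612)
rim (array([630.7, -25.8]), array([107. , 137.7]), 11.7, 4268)
side rod [ 0.6038 -0.0592  0.1645] 215
hook (array([606.6, -61. ]), array([64.4, 78.7]), 1.6, 591) [ 0.5735 -0.1008  0.0946] [ 0.6395 -0.0224  0.1144]
scene rod [ 0.603  -0.0554  0.1653] 154
hook (array([609.9, -57. ]), array([61.5, 75.2]), 11.9, 408) [ 0.5732 -0.0996  0.0946] [ 0.6426 -0.0214  0.1145]
```

>>> carry_out:
  steps:
    - [1, [-0.2, -0.1, 0], [0, 0, 0]]
    - [1, [0, 0, 1.5], [0, 0, 0]]
    - [1, [0, 0, 2], [0, 0, 0]]
    - [1, [0, 0, 2], [0, 0, 0]]
    - [1, [0, 0, 1.3], [0, 0, 0]]
    - [1, [0, 0, 1], [0, 0, 0]]
    - [1, [0, 0, 0], [0, 0, 0]]
    - [1, [0, 0, 0], [0, 0, 0]]

```text
time: 11.98
tcp_pos: [0.6053, -0.0603, 0.1751]
ee_rot: [1.968, 2.448, 0.001]
wrist_force: [0.4, -0.1, -2.3]
gripper_width: 0.0299
grip_force: 35.0
```

>>> carry_out:
  steps:
    - [1, [0, 0.5, 0], [0, 0, 0]]
    - [1, [0, 0.6, 0], [0, 0, 0]]
    - [1, [0, 0.6, 0], [0, 0, 0]]
    - [1, [0, 0.6, 0], [0, 0, 0]]
    - [1, [0, 0.6, 0], [0, 0, 0]]
    - [1, [0, 0, 0], [0, 0, 0]]
    - [1, [0, 0, 0], [0, 0, 0]]

```text
time: 12.85
tcp_pos: [0.6331, -0.0541, 0.1745]
ee_rot: [-1.969, -2.448, 0.0]
wrist_force: [0.3, -0.5, -2.2]
gripper_width: 0.0301
grip_force: 35.0
```

```bash
python3 look.py w4
```

```text
12.85 [ 0.6331 -0.0541  0.1745] [ 0.977  0.214 -0.   ] [-0.69  0.49  0.96  1.63 -0.42  1.24  0.56]
arch (array([639., -44.]), array([20.9,  9. ]), 2.8, 153) [ 0.6413 -0.0445  0.0462]
foot (array([648.4, -54.1]), array([38.8, 15.2]), 11.4, 177)
rim (array([629.2, -19.3]), array([107.3, 124.7]), 11.9, 6979)
side rod [ 0.6307 -0.055   0.1109] 75
hook (array([605.7, -61.6]), array([66.9, 21.4]), 89.2, 75) [ 0.5954 -0.0951  0.0165] [ 0.6169 -0.0282  0.0356]
scene rod [ 0.6295 -0.0511  0.1111] 55
hook (array([612.5, -58.8]), array([21. , 67.5]), 14.2, 77) [ 0.5951 -0.0926  0.0163] [ 0.6302 -0.0242  0.0356]
```

>>> carry_out:
  steps:
    - [1, [0, 0, -0.5], [0, 0, 0]]
    - [1, [0, 0, -0.5], [0, 0, 0]]
    - [1, [0, 0, -0.5], [0, 0, 0]]
    - [1, [0, 0, -0.5], [0, 0, 0]]
    - [1, [0, 0, -0.5], [0, 0, 0]]
    - [1, [0, 0, -0.5], [0, 0, 0]]
    - [1, [0, 0, 0], [0, 0, 0]]
    - [1, [0, 0, 0], [0, 0, 0]]

```text
time: 14.0
tcp_pos: [0.6332, -0.0538, 0.2044]
ee_rot: [-1.968, -2.448, 0.0]
wrist_force: [-0.1, -0.7, -3.2]
gripper_width: 0.0297
grip_force: 35.0
```

```bash
python3 look.py w5
```

```text
14.0 [ 0.6332 -0.0538  0.2044] [ 0.977  0.215 -0.   ] [-0.7   0.47  0.97  1.59 -0.4   1.3   0.55]
arch (array([646.3, -43.9]), array([12.9, 29. ]), 78.6, 65) [ 0.6472 -0.0434  0.0539]
foot 0
rim (array([635.8, -52.6]), array([107.8, 192.4]), 11.7, 6839)
side rod [ 0.6306 -0.0551  0.1267] 146
hook (array([613.3, -63.5]), array([25. , 68.8]), 16.1, 145) [ 0.5933 -0.0961  0.0461] [ 0.6338 -0.0287  0.0658]
scene rod [ 0.6299 -0.0509  0.127 ] 105
hook (array([612.7, -58.1]), array([23.5, 66.6]), 13.8, 113) [ 0.5946 -0.092   0.0459] [ 0.6315 -0.0251  0.0656]
```

>>> carry_out:
  steps:
    - [1, [0, 0, -0.5], [0, 0, 0]]
    - [1, [0, 0, -0.8], [0, 0, 0]]
    - [1, [0, 0, -1], [0, 0, 0]]
    - [1, [0, 0, -1.2], [0, 0, 0]]
    - [1, [0, 0, -1.2], [0, 0, 0]]
    - [1, [0, 0, -1.2], [0, 0, 0]]
    - [1, [0, 0, -1.2], [0, 0, 0]]
    - [1, [0, 0, -1.2], [0, 0, 0]]
    - [1, [0, 0, -1.2], [0, 0, 0]]
    - [1, [0, 0, -1.2], [0, 0, 0]]
    - [1, [0, 0, -1.2], [0, 0, 0]]
    - [1, [0, 0, -1], [0, 0, 0]]
    - [1, [0, 0, -0.8], [0, 0, 0]]
    - [1, [0, 0, -0.3], [0, 0, 0]]
    - [1, [0, 0, 0], [0, 0, 0]]
    - [1, [0, 0, 0], [0, 0, 0]]

```text
time: 16.15
tcp_pos: [0.6331, -0.0537, 0.3441]
ee_rot: [-1.968, -2.448, 0.001]
wrist_force: [0.2, -0.3, -3.6]
gripper_width: 0.0297
grip_force: 35.0
```

```bash
python3 - <<'E'
from h import *
s=get_state();print(s['tcp_pos'],s['wrist_force'])
im,d,X=cloud('side');c=s['tcp_pos'];h=c[2]-.1546;Z=X[...,2]
p=camera_params('side');q=p['intrinsics']@(p['R']@np.array([c[0],c[1],h])+p['t']);u,v=(q[:2]/q[2]).astype(int);print(u,v)
save('s6.png',cv2.resize(im[v-110:v+50,u-80:u+80],None,fx=3.5,fy=3.5))
r=X[(np.hypot(X[...,0]-c[0],X[...,1]-c[1])<.05)&(Z>.125)&(Z<h+.02)];print(r.min(0),r.max(0))
E
```

```text
[ 0.63312428 -0.05373907  0.34414795] [ 0.188377   -0.33744392 -3.56468475]
371 150
[ 0.6243166  -0.07172073  0.15539591] [ 0.66362429 -0.03037715  0.20943572]
```

View pics/s6.png

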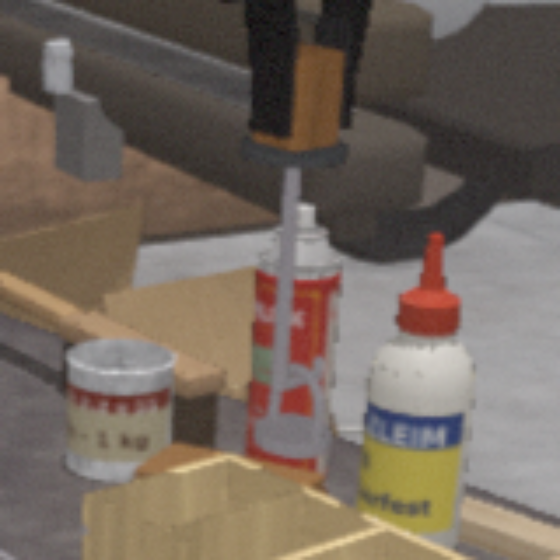

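The eye hangs upright on the hook at crop (290,410), clear above the rack rim. Carrying it to the tray.

>>> carry_out:
  steps:
    - [1, [0.48, -0.15, 0], [0, 0, 0]]
    - [1, [0.95, -0.31, 0], [0, 0, 0]]
    - [1, [1.43, -0.46, 0], [0, 0, 0]]
    - [1, [1.88, -0.61, 0], [0, 0, 0]]
    - [1, [1.88, -0.61, 0], [0, 0, 0]]
    - [1, [1.88, -0.61, 0], [0, 0, 0]]
    - [1, [1.88, -0.61, 0], [0, 0, 0]]
    - [1, [1.88, -0.61, 0], [0, 0, 0]]
    - [1, [1.88, -0.61, 0], [0, 0, 0]]
    - [1, [1.88, -0.61, 0], [0, 0, 0]]
    - [1, [1.88, -0.61, 0], [0, 0, 0]]
    - [1, [1.88, -0.61, 0], [0, 0, 0]]
    - [1, [1.88, -0.61, 0], [0, 0, 0]]
    - [1, [1.88, -0.61, 0], [0, 0, 0]]
    - [1, [1.88, -0.61, 0], [0, 0, 0]]
    - [1, [1.43, -0.46, 0], [0, 0, 0]]
    - [1, [0.95, -0.31, 0], [0, 0, 0]]
    - [1, [0.48, -0.15, 0], [0, 0, 0]]
    - [1, [0, 0, 0], [0, 0, 0]]
    - [1, [0, 0, 0], [0, 0, 0]]

```text
time: 18.7
tcp_pos: [0.4834, 0.202, 0.3446]
ee_rot: [1.97, 2.447, -0.0]
wrist_force: [-0.4, 0.3, -2.8]
gripper_width: 0.0296
grip_force: 35.0
```

```bash
cat > look2.py <<'E'
from h import *
import sys
s=get_state();c=s['tcp_pos'];h=c[2]-.1546;print(s['time'],c.round(4),s['wrist_force'].round(1),Ro.from_rotvec(s['ee_rot']).as_matrix().round(3)[:,1],s['qpos'].round(2),'hook z',h.round(4))
for n in('side','scene'):
    im,d,X=cloud(n);Z=X[...,2]
    def near(r,z0,z1,o=0): return X[(np.hypot(X[...,0]-c[0]-.014,X[...,1]-c[1]-.003)<r)&(Z>z0)&(Z<z1)]
    T=X[(np.hypot(X[...,0]-.496,X[...,1]-.21)<.125)&(Z>.017)&(Z<.026)]
    print(n,'tray',rect(T))
    F=near(.045,h-.035,h-.018);A=near(.045,h+.002,h+.016)
    print('foot',rect(F) if len(F)>5 else 0,F[:,2].min().round(4) if len(F) else 0,'archtop/hook',rect(A) if len(A)>5 else 0,)
    p=camera_params(n);q=p['intrinsics']@(p['R']@np.array([c[0],c[1],h])+p['t']);u,v=(q[:2]/q[2]).astype(int)
    if n=='scene' and len(sys.argv)>1: save(sys.argv[1],cv2.resize(im[max(v-90,0):v+70,u-80:u+80],None,fx=3.5,fy=3.5))
E
python3 look2.py
```

```text
18.7 [0.4834 0.202  0.3446] [-0.4  0.3 -2.8] [0.977 0.214 0.   ] [-1.38  0.01  0.92  1.64 -0.01  1.49 -0.24] hook z 0.19
side tray (array([496.7, 207.4]), array([152.7, 156.3]), 8.5, 314)
foot (array([495.5, 203.9]), array([41.4, 38.7]), 71.6, 172) 0.1553 archtop/hook (array([494.8, 204.7]), array([30.3, 23.7]), 49.4, 67)
scene tray (array([496.3, 212.9]), array([152. , 157.5]), 7.9, 450)
foot (array([495.1, 208. ]), array([40.9, 38.4]), 44.9, 121) 0.1601 archtop/hook (array([491.8, 206.3]), array([25.3, 28. ]), 61.3, 66)
```

>>> carry_out:
  steps:
    - [1, [0.3, 0.1, 0.5], [0, 0, 0]]
    - [1, [0, 0, 1], [0, 0, 0]]
    - [1, [0, 0, 1.5], [0, 0, 0]]
    - [1, [0, 0, 1.5], [0, 0, 0]]
    - [1, [0, 0, 1.5], [0, 0, 0]]
    - [1, [0, 0, 1.5], [0, 0, 0]]
    - [1, [0, 0, 1.5], [0, 0, 0]]
    - [1, [0, 0, 1.5], [0, 0, 0]]
    - [1, [0, 0, 1.5], [0, 0, 0]]
    - [1, [0, 0, 1.2], [0, 0, 0]]
    - [1, [0, 0, 0.8], [0, 0, 0]]
    - [1, [0, 0, 0.4], [0, 0, 0]]
    - [1, [0, 0, 0], [0, 0, 0]]
    - [1, [0, 0, 0.3], [0, 0, 0]]
    - [1, [0, 0, 0.3], [0, 0, 0]]
    - [1, [0, 0, 0.3], [0, 0, 0]]
    - [1, [0, 0, 0.3], [0, 0, 0]]
    - [1, [0, 0, 0.3], [0, 0, 0]]
    - [1, [0, 0, 0], [0, 0, 0]]
    - [1, [0, 0, 0], [0, 0, 0]]

```text
time: 21.3
tcp_pos: [0.4835, 0.2059, 0.1857]
ee_rot: [1.969, 2.448, 0.0]
wrist_force: [0.5, 0.4, -1.3]
gripper_width: 0.0298
grip_force: 35.0
```

```bash
python3 look2.py s7.png
```

```text
21.3 [0.4835 0.2059 0.1857] [ 0.5  0.4 -1.3] [0.977 0.215 0.   ] [-1.32  0.15  0.93  1.88 -0.13  1.17 -0.13] hook z 0.0311
side tray (array([497.3, 207. ]), array([153.3, 159.2]), 7.8, 326)
foot (array([497.5, 208.3]), array([83.9, 88.3]), 76.7, 513) -0.0023 archtop/hook (array([494.8, 207. ]), array([26.8, 29. ]), 72.6, 68)
scene tray (array([497.4, 212.8]), array([154.2, 157.7]), 7.6, 457)
foot (array([496.9, 211.8]), array([88.4, 81.6]), 7.3, 367) 0.0025 archtop/hook (array([495.1, 214.3]), array([28.4, 26.5]), 60.3, 64)
```

View pics/s7.png

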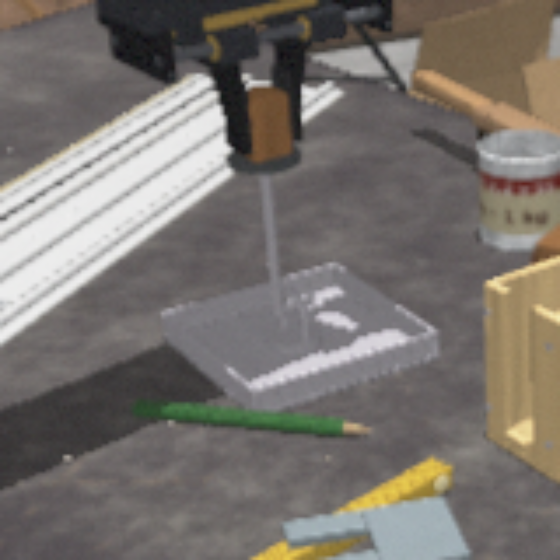

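The eye stands on the tray floor near its centre at crop (305,310), and the load has come off the hook. Lowering to mid-opening, then withdrawing.

>>> carry_out:
  steps:
    - [1, [0, 0, 0.5], [0, 0, 0]]
    - [1, [0, 0, 0.5], [0, 0, 0]]
    - [1, [0, 0, 0], [0, 0, 0]]
    - [1, [0, 0, 0], [0, 0, 0]]
    - [1, [0, 0, 0], [0, 0, 0]]
    - [1, [0, 0, 0], [0, 0, 0]]

```text
time: 22.15
tcp_pos: [0.4834, 0.2059, 0.1757]
ee_rot: [1.968, 2.448, 0.0]
wrist_force: [0.3, 0.5, -2.3]
gripper_width: 0.0302
grip_force: 35.0
```

```bash
cat > eyel.py <<'E'
from h import *
import sys
s=get_state();print(s['tcp_pos'].round(4),s['wrist_force'].round(1))
for n in('side','scene'):
    im,d,X=cloud(n);Z=X[...,2]
    m=(np.hypot(X[...,0]-.496,X[...,1]-.21)<.06)
    for z0,z1 in((.007,.0125),(.014,.03),(.035,.052)):
        P=X[m&(Z>z0)&(Z<z1)];print(n,z0,rect(P) if len(P)>4 else len(P),P[:,:2].mean(0).round(4),P[:,2].max().round(4) if len(P) else '')
E
python3 eyel.py
```

```text
[0.4834 0.2059 0.1757] [ 0.3  0.5 -2.3]
side 0.007 (array([496.1, 210.9]), array([38.7, 41.6]), 1.6, 102) [0.493  0.2081] 0.0124
side 0.014 (array([496.5, 208.1]), array([34.7, 26.2]), 52.1, 68) [0.4947 0.2043] 0.03
side 0.035 (array([492.4, 207. ]), array([22.8, 21.8]), 62.0, 49) [0.4881 0.2047] 0.051
scene 0.007 (array([500.5, 207.1]), array([86.6, 98. ]), 79.6, 68) [0.496  0.2113] 0.0125
scene 0.014 (array([495.4, 211.8]), array([30.2, 35.4]), 48.9, 49) [0.4947 0.21  ] 0.0296
scene 0.035 (array([492.5, 210.8]), array([25.5, 22.9]), 51.9, 43) [0.4884 0.2094] 0.051
```

>>> carry_out:
  steps:
    - [1, [0, -0.3, 0], [0, 0, 0]]
    - [1, [0, -0.4, 0], [0, 0, 0]]
    - [1, [0, -0.4, 0], [0, 0, 0]]
    - [1, [0, -0.4, 0], [0, 0, 0]]
    - [1, [0, -0.4, 0], [0, 0, 0]]
    - [1, [0, -0.4, 0], [0, 0, 0]]
    - [1, [0, -0.4, 0], [0, 0, 0]]
    - [1, [0, -0.4, 0], [0, 0, 0]]
    - [1, [0, 0, 0], [0, 0, 0]]
    - [1, [0, 0, 0], [0, 0, 0]]

```text
time: 23.5
tcp_pos: [0.4532, 0.1993, 0.1756]
ee_rot: [1.968, 2.448, 0.0]
wrist_force: [0.8, 0.6, -1.6]
gripper_width: 0.0301
grip_force: 35.0
```

```bash
python3 eyel.py; python3 - <<'E'
from h import *
im,d=read_camera('wrist');p=camera_params('wrist');X=wcloud(p,d);Z=X[...,2]
m=(np.hypot(X[...,0]-.498,X[...,1]-.21)<.035)
for z0,z1 in((.007,.0145),(.035,.052)):
    P=X[m&(Z>z0)&(Z<z1)];print(z0,rect(P) if len(P)>4 else len(P),P.mean(0))
E
```

```text
[0.4532 0.1993 0.1756] [ 0.8  0.6 -1.6]
side 0.007 (array([494.8, 209. ]), array([38.3, 38. ]), 29.3, 98) [0.4932 0.2093] 0.0121
side 0.014 (array([479. , 197.9]), array([57. , 36.8]), 32.8, 93) [0.4788 0.2042] 0.0299
side 0.035 (array([475.2, 198.9]), array([52.7, 25.6]), 25.2, 55) [0.4703 0.201 ] 0.0515
scene 0.007 (array([498.5, 219.2]), array([101.5,  74. ]), 7.0, 61) [0.492  0.2086] 0.0125
scene 0.014 (array([478.9, 204. ]), array([55.2, 37.6]), 33.0, 66) [0.4804 0.2103] 0.0298
scene 0.035 (array([474.3, 204.3]), array([51.8, 30.4]), 28.2, 46) [0.4739 0.207 ] 0.0519
0.007 (array([496.2, 215.3]), array([38.5, 38.4]), 23.0, 1219) [0.49531303 0.21618322 0.01157065]
0.035 (array([496.3, 214.9]), array([27. , 24.6]), 62.2, 327) [0.49577934 0.21660975 0.04281841]
```

>>> carry_out:
  steps:
    - [1, [0, -0.4, 0], [0, 0, 0]]
    - [1, [0, -0.4, 0], [0, 0, 0]]
    - [1, [0, -0.4, 0], [0, 0, 0]]
    - [1, [0, 0, 0], [0, 0, 0]]
    - [1, [0, 0, 0], [0, 0, 0]]

```text
time: 24.28
tcp_pos: [0.4414, 0.1967, 0.1756]
ee_rot: [-1.968, -2.448, -0.001]
wrist_force: [0.1, -0.5, -1.2]
gripper_width: 0.0298
grip_force: 35.0
```

```bash
python3 - <<'E'
from h import *
s=get_state();print(s['tcp_pos'],s['wrist_force'])
p=camera_params('wrist');im,d=read_camera('wrist');X=wcloud(p,d);Z=X[...,2]
m=(np.hypot(X[...,0]-.496,X[...,1]-.213)<.04)
for z0,z1 in((.007,.0145),(.035,.052)):
    P=X[m&(Z>z0)&(Z<z1)];print(z0,rect(P) if len(P)>4 else len(P),P.mean(0))
ys,xs=np.where(m&(Z>.005));u,v=xs.mean(),ys.mean();u,v=int(u),int(v);print(u,v)
save('w8.png',cv2.resize(im[max(0,v-70):v+70,u-80:u+80],None,fx=4,fy=4))
E
```

```text
[0.44143633 0.19671994 0.17564905] [ 0.07218092 -0.54825634 -1.23349869]
0.007 (array([496. , 215.5]), array([39.3, 38.2]), 25.0, 1277) [0.49421553 0.21545125 0.01150741]
0.035 (array([490.3, 209. ]), array([36.8, 30.5]), 42.5, 331) [0.49520678 0.21634151 0.04275851]
519 375
```

View pics/w8.png

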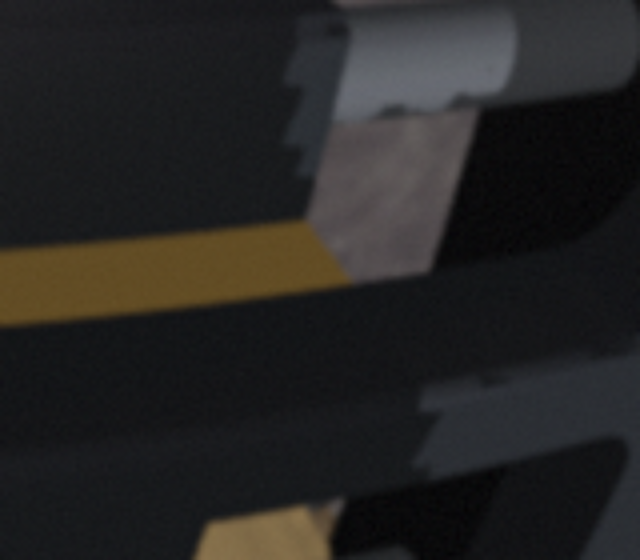

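The crop shows only gripper parts. The wrist depth cloud is what counts: the foot is full and round at (0.496,0.215), the arch is about 43 mm high and upright, and the hook tip is clear of the foot. Lifting off and heading back.

>>> carry_out:
  steps:
    - [1, [0, 0, -0.5], [0, 0, 0]]
    - [1, [0, 0, -1], [0, 0, 0]]
    - [1, [0, 0, -1], [0, 0, 0]]
    - [1, [0, 0, -2], [0, 0, 0]]
    - [1, [0, 0, -2.5], [0, 0, 0]]
    - [1, [0, 0, -2.5], [0, 0, 0]]
    - [1, [0, 0, -2], [0, 0, 0]]
    - [1, [0, 0, -1], [0, 0, 0]]
    - [1, [0, 0, 0], [0, 0, 0]]

```text
time: 25.45
tcp_pos: [0.4416, 0.1967, 0.301]
ee_rot: [1.969, 2.448, 0.002]
wrist_force: [0.3, 0.7, -2.0]
gripper_width: 0.0298
grip_force: 35.0
```

```bash
python3 eyel.py
```

```text
[0.4416 0.1967 0.301 ] [ 0.3  0.7 -2. ]
side 0.007 (array([493.8, 209.5]), array([39.2, 39.4]), 24.2, 103) [0.4932 0.2085] 0.012
side 0.014 (array([495.2, 209.6]), array([ 8.6, 41. ]), 10.8, 38) [0.4954 0.2084] 0.0299
side 0.035 (array([494.6, 205.9]), array([ 5.6, 27.1]), 10.9, 25) [0.4946 0.2068] 0.0436
scene 0.007 (array([484.8, 226.7]), array([78.6, 64.5]), 69.5, 50) [0.4897 0.2131] 0.0125
scene 0.014 (array([491.5, 211.3]), array([32.1, 35.7]), 23.2, 37) [0.4938 0.2134] 0.0298
scene 0.035 (array([495.6, 211.5]), array([ 7.6, 33.7]), 12.8, 24) [0.4945 0.2109] 0.047
```

Eye upright at (0.495,0.209) in the tray, arch yaw about 11°.

>>> carry_out:
  steps:
    - [1, [-2, 0.25, 0], [0, 0, 0]]
    - [1, [-4.4, 0.57, 0], [0, 0, 0]]
    - [1, [-4.4, 0.57, 0], [0, 0, 0]]
    - [1, [-4.4, 0.57, 0], [0, 0, 0]]
    - [1, [-4.4, 0.57, 0], [0, 0, 0]]
    - [1, [-4.4, 0.57, 0], [0, 0, 0]]
    - [1, [-2, 0.25, 0], [0, 0, 0]]
    - [1, [-2.3, -1.4, 0], [0, 0, 0]]
    - [1, [-3.9, -2.45, 0], [0, 0, 0]]
    - [1, [-3.9, -2.45, 0], [0, 0, 0]]
    - [1, [-3.9, -2.45, 0], [0, 0, 0]]
    - [1, [-3.9, -2.45, 0], [0, 0, 0]]
    - [1, [-2.8, -1.6, 0], [0, 0, 0]]
    - [1, [0, 0, 0], [0, 0, 5.3]]
    - [1, [0, 0, 0], [0, 0, 5.3]]
    - [1, [0, 0, 0], [0, 0, 5.2]]
    - [1, [0, 0, 0], [0, 0, 0]]
    - [1, [0, 0, 0], [0, 0, 0]]

```text
time: 27.8
tcp_pos: [0.4489, -0.2802, 0.3004]
ee_rot: [-2.285, -2.156, 0.0]
wrist_force: [0.0, 0.3, -1.7]
gripper_width: 0.0299
grip_force: 35.0
```

```bash
cat > look3.py <<'E'
from h import *
s=get_state();c=s['tcp_pos'];h=c[2]-.1546;print(c.round(4),Ro.from_rotvec(s['ee_rot']).as_matrix().round(3)[:,1],s['qpos'].round(2),h)
for n in('side','scene'):
    im,d,X=cloud(n);Z=X[...,2]
    R=X[(np.hypot(X[...,0]-c[0],X[...,1]-c[1])<.012)&(Z>h+.02)&(Z<h+.11)];print(n,'rod',R.mean(0).round(4),len(R),np.polyfit(R[:,2],R[:,0],1).round(3),np.polyfit(R[:,2],R[:,1],1).round(3))
    Q=X[(np.hypot(X[...,0]-c[0],X[...,1]-c[1])<.045)&(Z>h-.004)&(Z<h+.016)];print('hook',rect(Q),Q.min(0).round(4),Q.max(0).round(4))
    P=X[(np.hypot(X[...,0]-.554,X[...,1]+.285)<.085)&(Z>.133)&(Z<.143)];print('plate',rect(P))
E
python3 look3.py
```

```text
[ 0.4489 -0.2802  0.3004] [ 0.998 -0.058 -0.   ] [-0.77  0.11  1.36  1.71 -0.11  1.4   0.55] 0.1458218252111532
side rod [ 0.4476 -0.2812  0.2118] 375 [0.001 0.447] [ 0.002 -0.282]
hook (array([ 461.7, -281.1]), array([ 8. , 36.2]), 88.6, 154) [ 0.4435 -0.2854  0.1443] [ 0.4798 -0.2767  0.1618]
plate (array([ 554.8, -285.8]), array([ 75.2, 109. ]), 86.5, 1662)
scene rod [ 0.4468 -0.2777  0.2116] 263 [0.001 0.447] [ 0.001 -0.278]
hook (array([ 461.2, -277.5]), array([ 6.5, 34.5]), 86.7, 109) [ 0.444  -0.2814  0.1474] [ 0.4785 -0.2742  0.1616]
plate (array([ 554.2, -282.9]), array([ 73.6, 108.2]), 85.8, 1538)
```

>>> carry_out:
  steps:
    - [1, [0, 0, 1], [0, 0, 0]]
    - [1, [0, 0, 1], [0, 0, 0]]
    - [1, [0, 0, 1], [0, 0, 0]]
    - [1, [0, 0, 0], [0, 0, 0]]

```text
time: 28.4
tcp_pos: [0.4488, -0.2796, 0.2696]
ee_rot: [-2.286, -2.153, 0.002]
wrist_force: [-0.1, -0.1, -1.7]
gripper_width: 0.0296
grip_force: 35.0
```

```bash
python3 -c "
from rig import *
print(get_state()['qpos'].round(3))"
```

```text
[-0.725  0.152  1.335  1.763 -0.151  1.347  0.582]
```

>>> carry_out:
  steps:
    - [1, [0, 0, 1.5], [0, 0, 0]]
    - [1, [0, 0, 2], [0, 0, 0]]
    - [1, [0, 0, 2], [0, 0, 0]]
    - [1, [0, 0, 2], [0, 0, 0]]
    - [1, [0, 0, 1.2], [0, 0, 0]]
    - [1, [0, 0, 0], [0, 0, 0]]
    - [1, [0, 0, 0], [0, 0, 0]]

```text
time: 29.28
tcp_pos: [0.4496, -0.2802, 0.1841]
ee_rot: [2.286, 2.154, 0.0]
wrist_force: [-0.2, 0.1, -2.2]
gripper_width: 0.0295
grip_force: 35.0
```

```bash
python3 look3.py
```

```text
[ 0.4496 -0.2802  0.1841] [ 0.998 -0.06   0.001] [-0.59  0.27  1.24  1.88 -0.28  1.19  0.69] 0.02950251035330209
side rod [ 0.4483 -0.2813  0.093 ] 290 [0.001 0.448] [ 0.001 -0.281]
hook (array([ 463., -281.]), array([34.8,  7.2]), 0.4, 132) [ 0.4456 -0.2847  0.0284] [ 0.4804 -0.2773  0.0453]
plate (array([ 554.8, -286.5]), array([ 73.1, 109.8]), 86.4, 1661)
scene rod [ 0.4474 -0.2769  0.0925] 209 [0.001 0.447] [-0.004 -0.277]
hook (array([ 462.2, -276.4]), array([ 7.4, 35.3]), 87.1, 96) [ 0.4446 -0.2807  0.0314] [ 0.4799 -0.2729  0.0444]
plate (array([ 554.3, -282.7]), array([ 73.1, 108.4]), 85.9, 1545)
```

>>> carry_out:
  steps:
    - [1, [0, 1, 0], [0, 0, 0]]
    - [1, [0, 1.5, 0], [0, 0, 0]]
    - [1, [0, 1.5, 0], [0, 0, 0]]
    - [1, [0, 1.5, 0], [0, 0, 0]]
    - [1, [0, 1.5, 0], [0, 0, 0]]
    - [1, [0, 1, 0], [0, 0, 0]]
    - [1, [0, 0.65, 0], [0, 0, 0]]
    - [1, [0, 0, 0], [0, 0, 0]]
    - [1, [0, 0, 0], [0, 0, 0]]

```text
time: 30.5
tcp_pos: [0.5353, -0.2851, 0.1836]
ee_rot: [-2.287, -2.154, 0.0]
wrist_force: [0.4, -0.3, -1.2]
gripper_width: 0.03
grip_force: 35.0
```

```bash
python3 look3.py
```

```text
[ 0.5353 -0.2851  0.1836] [ 0.998 -0.06  -0.   ] [-0.42  0.47  1.1   1.69 -0.44  1.25  0.72] 0.029020747778784745
side rod [ 0.5335 -0.286   0.0831] 203 [-0.003  0.534] [-0.001 -0.286]
hook (array([ 548.2, -285.8]), array([ 9.7, 35.1]), 87.2, 119) [ 0.5307 -0.29    0.0274] [ 0.5657 -0.2803  0.0449]
plate (array([ 554.7, -286. ]), array([ 73.5, 109.1]), 86.1, 1260)
scene rod [ 0.533  -0.2822  0.0829] 138 [0.003 0.533] [-0.01  -0.281]
hook (array([ 546.5, -282.1]), array([ 7. , 33.7]), 84.1, 91) [ 0.5298 -0.2849  0.03  ] [ 0.5634 -0.2771  0.0448]
plate (array([ 553.9, -282.9]), array([ 72.5, 107.7]), 86.3, 1149)
```

>>> carry_out:
  steps:
    - [1, [0, 0, 0.3], [0, 0, 0]]
    - [1, [0, 0, 0.3], [0, 0, 0]]
    - [1, [0, 0, 0.15], [0, 0, 0]]
    - [1, [0, 0, 0.1], [0, 0, 0]]
    - [1, [0, 0, 0], [0, 0, 0]]
    - [1, [0, 0, 0], [0, 0, 0]]

```text
time: 31.35
tcp_pos: [0.5357, -0.285, 0.1751]
ee_rot: [2.286, 2.154, -0.0]
wrist_force: [-0.6, -0.5, -3.5]
gripper_width: 0.0297
grip_force: 35.0
```

>>> carry_out:
  steps:
    - [1, [0, 0, 0.05], [0, 0, 0]]
    - [1, [0, 0, 0], [0, 0, 0]]
    - [0.2, [0, 0, 0], [0, 0, 0]]
    - [-0.3, [0, 0, 0], [0, 0, 0]]
    - [-1, [0, 0, 0], [0, 0, 0]]
    - [-1, [0, 0, 0], [0, 0, 0]]
    - [-1, [0, 0, 0], [0, 0, 0]]
    - [-1, [0, 0, 0], [0, 0, 0]]
    - [-1, [0, 0, 0], [0, 0, 0]]
  force: 10

```text
time: 32.48
tcp_pos: [0.5357, -0.2849, 0.1746]
ee_rot: [2.286, 2.155, -0.0]
wrist_force: [0.3, 0.4, -0.1]
gripper_width: 0.084
grip_force: 0.0
```

>>> carry_out:
  steps:
    - [-1, [0, 0, -0.5], [0, 0, 0]]
    - [-1, [0, 0, -1], [0, 0, 0]]
    - [-1, [0, 0, -2], [0, 0, 0]]
    - [-1, [0, 0, -3], [0, 0, 0]]
    - [-1, [0, 0, -4], [0, 0, 0]]
    - [-1, [0, 0, -3], [0, 0, 0]]
    - [-1, [0, 0, -1.5], [0, 0, 0]]
    - [-1, [0, 0, 0], [0, 0, 0]]
    - [-1, [0, 0, 0], [0, 0, 0]]
    - [-1, [0, 0, 0], [0, 0, 0]]
    - [-1, [0, 0, 0], [0, 0, 0]]

```text
time: 33.85
tcp_pos: [0.5356, -0.2848, 0.3239]
ee_rot: [-2.286, -2.154, 0.001]
wrist_force: [-0.0, 0.4, 1.1]
gripper_width: 0.087
grip_force: 0.0
```

```bash
cp scene.npz scene0.npz; cp side.npz side0.npz; python3 - <<'E'
from h import *
for n in('scene','side'):
    im,d,X=cloud(n);np.savez(n+'.npz',im=im,d=d,X=X)
    Z=X[...,2];c=np.array([.535,-.284])
    R=X[(np.hypot(X[...,0]-c[0],X[...,1]-c[1])<.014)&(Z>.04)&(Z<.12)];print('rod',R.mean(0).round(4),np.polyfit(R[:,2],R[:,0],1).round(3),np.polyfit(R[:,2],R[:,1],1).round(3))
    Q=X[(np.hypot(X[...,0]-c[0],X[...,1]-c[1])<.045)&(Z>.016)&(Z<.036)];print('hook',rect(Q),Q.min(0).round(4),Q.max(0).round(4))
E
python3 m.py | grep -v -e base -e hook; python3 eyel.py
```

```text
rod [ 0.5334 -0.282   0.0739] [-0.001  0.534] [-0.003 -0.282]
hook (array([ 547.5, -281.7]), array([ 7., 34.]), 89.3, 86) [ 0.5305 -0.2852  0.0207] [ 0.5645 -0.2781  0.036 ]
rod [ 0.534  -0.2861  0.0743] [0.003 0.534] [-0.003 -0.286]
hook (array([ 548.8, -285.4]), array([ 7.1, 35.1]), 88.8, 122) [ 0.5312 -0.2893  0.0191] [ 0.5663 -0.2817  0.0357]
scene
plate (array([ 553.9, -282.7]), array([ 72.4, 109.3]), 85.7, 1150) 0.13941784681445846
handle top (array([ 533.9, -280.9]), array([31.1, 29.8]), 85.9, 229) 0.18933134942746296
collar (array([ 554.6, -286.2]), array([63. , 94.4]), 87.5, 293)
tray rim (array([495.9, 212.5]), array([151.4, 156.2]), 8.4, 413)
rack rim (array([ 639.4, -118.5]), array([126.2, 335.6]), 5.4, 1042) 0.11430528090453357
small rest top (array([ 395.7, -190.9]), array([57.5, 82.5]), 79.6, 990) 0.10910227476488044
side
plate (array([ 554.9, -286.4]), array([ 73.8, 109.7]), 86.2, 1293) 0.13717132732759807
handle top (array([ 535.2, -284.7]), array([31., 31.]), 1.9, 221) 0.187077425168952
collar (array([ 530.7, -289.2]), array([40.9, 50.5]), 50.6, 332)
tray rim (array([496.8, 206.5]), array([151.8, 155.8]), 8.5, 243)
rack rim (array([634.6, -57.3]), array([110.3, 195.8]), 12.0, 938) 0.11176870027305216
small rest top (array([ 396.3, -194.8]), array([58.4, 82.4]), 80.2, 1236) 0.10647180527386577
[ 0.5356 -0.2849  0.3242] [-0.4 -0.1 -0.1]
side 0.007 (array([495.6, 210.2]), array([39.8, 38.7]), 80.6, 102) [0.4939 0.2087] 0.0121
side 0.014 (array([496. , 209.4]), array([ 7.1, 39.5]), 12.1, 37) [0.4956 0.2096] 0.0296
side 0.035 (array([495.4, 207.9]), array([ 7.7, 30.6]), 12.7, 25) [0.4947 0.2055] 0.0438
scene 0.007 (array([481.8, 213. ]), array([65.9, 79.2]), 16.5, 72) [0.489  0.2113] 0.0125
scene 0.014 (array([492.6, 214.8]), array([24.7, 36.4]), 35.8, 37) [0.494  0.2157] 0.0291
scene 0.035 (array([494. , 213.1]), array([ 6.3, 32.3]), 13.1, 26) [0.4942 0.2107] 0.0482
```

The picker hangs plumb in its rest within about 2 mm of where it started. The eye stands upright at the centre of the tray.

```bash
python3 -c "
from rig import *
print(close_job())"
```

```text
the job is handed in; nothing more can be done
None
```

The job is handed in, with about 34 s of the 72 s used: the eye stands upright near the middle of the tray floor, unhooked, and the picker hangs upright in its rest, within about 2 mm of where it hung before; the verdict was not shown.

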